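# Feed kiln props down the gravity track and load the setter

### The arm

A 7-joint arm with a two-finger parallel gripper is mounted at the origin on the work surface; the furniture and walls round the work are solid. World frame = base frame: x ahead of the robot, y to its left, z up, the work surface at z = 0. Lengths are in m, angles in rad, forces in N, time in s.
With the tool pointing down it reaches from about 0.35 to 0.9 m from the base axis. Payload 8.1 kg.
Tool frame: the origin (TCP) lies at the very end of the fingers, on their centre line; the grasp point (between the pads) lies 19 mm behind it (arm.tcp_to_grasp is the z of the grasp point in the tool frame, in m); z points along the fingers, y is the line along which they close (so a half turn about z gives the same grasp; the last joint's range is limited). The gripper opens to 92 mm and grips with 3 to 60 N. Pads are 19 mm wide; open, the fingers measure 130 mm over their backs; the gripper's body (75 mm by 190 mm) begins 47 mm behind the grasp point.
Start: joints at [1.057, 0.434, 0.025, 1.573, -0.012, 1.134, -0.075], TCP at [0.25, -0.573, 0.227] pointing down, gripper open.
Joint ranges: [-2.62, 2.62], [-0.44, 2.09], [-1.27, 1.32], [0.08, 2.57], [-1.32, 4.46], [0.12, 2], [-2.74, 2.74]. Speed limits (rad/s): [2.22, 2.22, 3.01, 3.01, 3.14, 3.14, 3.14].

### API

Orientations are given as a rotation vector (axis times angle).
In Python, from cell import readout, vision, sign_off, arm gives the robot as it stands. The module is installed in compiled form; this text tells all that it offers.
- The arm moves only by the shell command python3 -m creep 'ROWS' [FORCE]. ROWS is JSON, a list of rows, each a list of 5 numbers: the shift along the tool's x, y, z in units of 4 cm (1.0 is 4 cm), then the turn about the tool's z in units of 4 degrees (1.0 is 4 degrees), then the opening, from 0 (shut) to 1 (fully open). A call has 1 to 12 rows; each row shifts and turns the commanded pose from where the row before left it, along the tool's axes as they then stand; what a row does not reach is not made up. A row lasts 1/8 s, in which the tool goes at most 62.5 mm and 10.7 degrees, less where a joint would pass 70% of its speed; a pose out of reach is approached as far as the arm can. A call with a number of a shift or a turn outside -1 to 1 is refused whole. A call with a gripper value outside its range is refused whole. The fingers move at their own pace and stop on an object; FORCE is the grip in N (left out, the last holds). Time passes only in rows, so rows that do not move let the fingers close. It gives the time, the measured TCP pose, the force, the opening and the grip force at its end, in the units of the state.
- readout.observe(): the state, without advancing time (a new reading comes with each control period).
- vision.get_image(name): name is "scene" or "side" or "wrist"; returns a dict with "pixels" (420x560x3 uint8, blue, green, red), "z_map" (420x560 float32, m along the optical axis (not along the pixel's ray), 0 where there is no reading), "camera_matrix" (3x3 intrinsics, pixels), "position" and "rotation" of the camera in the world. Camera axes: x right, y up, looking along -z (the intrinsics and any distortion apply to the point x, -y, -z); pixel columns grow to the right and rows downward; lengths in m; the calibration is good to about 2 mm. A picture is of the moment at which its call begins.
- sign_off(): hands the job in; it is judged then, once.
The state is a dict: "clock": time; "joints": joint angles; "dq": joint speeds; "joint_efforts": joint torques, N m; "position": TCP position; "ee_rot": TCP orientation; "force": force on the tool from outside, world axes, zero at the start; "ft_torque": the same for the moment, N m; "width": opening from 0.0 (shut) to 1.0 (fully open); "gripper_force": force on a finger pad.
Only numpy, scipy, OpenCV 4.12 (cv2) and the standard library are available. Lean on these libraries where they do the work, as an engineer would, in place of code of your own. Each camera call takes 0.05 s, during which the arm holds its last target. There are 200 camera calls.

### The job

Lift the handle of the feeder's hinged tray until all the kiln props have rolled out of it onto the sloped track, then lower the tray gently back down to its rest, without dropping it. Then take the props one at a time from the stop at the low end of the track, letting the next one roll down to the stop each time, and lay every prop in a groove of the setter bar, one to a groove and in any order. Leave the paint jars and the small paint bowls behind the feeder where they stand; the setter bar is loose and may get shifted.

Things in the scene. Friction and masses are not known exactly. Their poses are not given: they have to be found in the camera images.
- feeder: Fixed feeder on a 90 x 430 x 10 mm plywood base, origin at the centre of its underside, z up. Its y axis runs along it: the tilt tray is the -y half; the aluminium track, the +y half, falls at 0.26 rad towards +y to a stop plate (face at y = +200 mm, top 69 mm above the table). Props lie across it, axes along the feeder's x. Nothing on it is higher than 150 mm.
- track_mid (a point): Middle of the track's floor, at feeder y = 100 mm. Floor height above the table: 89 mm at y = 0, 36 mm at y = 200 mm. The channel is 66 mm wide between low walls from y = 2 to 150 mm; from there to the stop the sides are open and the floor only 46 mm wide, so that fingers can pass down beside the ends of the prop at the stop.
- rods_end (a point): Low end, midway between two steel hold-down rods that lie 7 mm above the props from feeder y = 12 to 157 mm, on thin hoops at y = 45 and 130 mm (83 mm wide outside). Only the prop at the stop is clear of them and can be lifted out, straight up.
- stop (a point): Centre of a prop that rests against the stop (feeder x = 0, y = 182 mm, 59 mm above the table). Same axes as the feeder.
- tray (a joint): Angle of the hinged tilt tray (rad): 0 at rest, grows to 0.7 as the handle is lifted. It turns freely, has no latch and falls if let go. At 0 its floor is level; the props begin to roll out when it is tilted by 0.05 to 0.15 and are all out by 0.5. About 0.35 kg plus props.
- tray_handle (a point): Middle of the tray's handle: a round steel bar, 12 mm thick, 48 mm long, parallel to the feeder's x, at the tray's free end, 256 mm from the hinge line, 114 mm above the table at rest, 47 mm beyond the tray's end wall. Pinch it from above, fingers closing along the feeder's y; it turns between the fingers as the tray tilts. It moves with the tray.
- tray_hinge (a point): Hinge line of the tray, parallel to the feeder's x, at feeder y = 0, 90 mm above the table.
- setter: Loose plaster-coloured setter bar 254 x 50 mm, 0.9 kg; base 18 mm thick, six ridges (tops 35 mm above the table) leave five V grooves. Origin at the centre of its underside; the grooves lie at x = -88, -44, 0, 44, 88 mm and run along its y. A prop in a groove has its axis along the setter's y, its centre 38 mm up, and overhangs the bar 5 mm at each end.
- edge_strip: Fixed L-shaped wooden strip, 14 mm thick, 25 mm high, at the far left corner of the table, so that nothing rolls off there: one leg 280 mm long along its x, one 250 mm long towards -y from the far end. Origin under the middle of the first leg.
- prop_1: Kiln prop: plain terracotta cylinder 36 mm in diameter, 60 mm long, about 70 g, lying down; origin at its centre, its x axis is the cylinder's axis (y and z turn as it rolls). To be gripped end to end (60 mm), fingers along its axis. It rolls. Three to five props are present.
- prop_2: Kiln prop: plain terracotta cylinder 36 mm in diameter, 60 mm long, about 70 g, lying down; origin at its centre, its x axis is the cylinder's axis (y and z turn as it rolls). To be gripped end to end (60 mm), fingers along its axis. It rolls. Three to five props are present.
- prop_3: Kiln prop: plain terracotta cylinder 36 mm in diameter, 60 mm long, about 70 g, lying down; origin at its centre, its x axis is the cylinder's axis (y and z turn as it rolls). To be gripped end to end (60 mm), fingers along its axis. It rolls. Three to five props are present.
- prop_4: Kiln prop: plain terracotta cylinder 36 mm in diameter, 60 mm long, about 70 g, lying down; origin at its centre, its x axis is the cylinder's axis (y and z turn as it rolls). To be gripped end to end (60 mm), fingers along its axis. It rolls. Three to five props are present.
- prop_5: Kiln prop: plain terracotta cylinder 36 mm in diameter, 60 mm long, about 70 g, lying down; origin at its centre, its x axis is the cylinder's axis (y and z turn as it rolls). To be gripped end to end (60 mm), fingers along its axis. It rolls. Three to five props are present.
- jar_1: Bystander: paint jar, 50 mm wide and high, red lid, pale body; origin at the centre of its underside.
- jar_teal: Bystander: paint jar 58 mm wide, 62 mm high, red lid; origin at the centre of its underside.
- paintbowl_green: Bystander: small paint bowl 60 mm wide, 25 mm high; origin under its centre.
- paintbowl_black: Bystander: small dark paint bowl 58 mm wide, 25 mm high; origin under its centre.

How it is judged:
On the way, in this order (a step that is already met when the one before it is completed fails the run):
1. the tray has been tilted up and every prop has rolled out of it onto the track (value of joint tray above 0.2 rad and y of prop_1 in the frame of feeder between 0.012 and 0.2 m and x of prop_1 in the frame of feeder between -0.02 and 0.02 m and z of prop_1 in the frame of feeder between 0.04 and 0.13 m and y of prop_2 in the frame of feeder between 0.012 and 0.2 m and x of prop_2 in the frame of feeder between -0.02 and 0.02 m and z of prop_2 in the frame of feeder between 0.04 and 0.13 m and y of prop_3 in the frame of feeder between 0.012 and 0.2 m and x of prop_3 in the frame of feeder between -0.02 and 0.02 m and z of prop_3 in the frame of feeder between 0.04 and 0.13 m and y of prop_4 in the frame of feeder between 0.012 and 0.2 m and x of prop_4 in the frame of feeder between -0.02 and 0.02 m and z of prop_4 in the frame of feeder between 0.04 and 0.13 m and y of prop_5 in the frame of feeder between 0.012 and 0.2 m and x of prop_5 in the frame of feeder between -0.02 and 0.02 m and z of prop_5 in the frame of feeder between 0.04 and 0.13 m), for 0.2 s.
2. the tray is back down at rest, with every prop still on the track (value of joint tray below 0.05 rad and y of prop_1 in the frame of feeder between 0.012 and 0.2 m and x of prop_1 in the frame of feeder between -0.02 and 0.02 m and z of prop_1 in the frame of feeder between 0.04 and 0.13 m and y of prop_2 in the frame of feeder between 0.012 and 0.2 m and x of prop_2 in the frame of feeder between -0.02 and 0.02 m and z of prop_2 in the frame of feeder between 0.04 and 0.13 m and y of prop_3 in the frame of feeder between 0.012 and 0.2 m and x of prop_3 in the frame of feeder between -0.02 and 0.02 m and z of prop_3 in the frame of feeder between 0.04 and 0.13 m and y of prop_4 in the frame of feeder between 0.012 and 0.2 m and x of prop_4 in the frame of feeder between -0.02 and 0.02 m and z of prop_4 in the frame of feeder between 0.04 and 0.13 m and y of prop_5 in the frame of feeder between 0.012 and 0.2 m and x of prop_5 in the frame of feeder between -0.02 and 0.02 m and z of prop_5 in the frame of feeder between 0.04 and 0.13 m), for 0.2 s.
3. a first prop lies in a groove of the setter and the next one has rolled to the stop (((x of prop_1 in the frame of setter between -0.105 and 0.105 m and y of prop_1 in the frame of setter between -0.015 and 0.015 m and z of prop_1 in the frame of setter between 0.028 and 0.047 m and angle between the x axis of prop_1 and the y axis of setter, either way round below 0.25 rad) or (x of prop_2 in the frame of setter between -0.105 and 0.105 m and y of prop_2 in the frame of setter between -0.015 and 0.015 m and z of prop_2 in the frame of setter between 0.028 and 0.047 m and angle between the x axis of prop_2 and the y axis of setter, either way round below 0.25 rad) or (x of prop_3 in the frame of setter between -0.105 and 0.105 m and y of prop_3 in the frame of setter between -0.015 and 0.015 m and z of prop_3 in the frame of setter between 0.028 and 0.047 m and angle between the x axis of prop_3 and the y axis of setter, either way round below 0.25 rad) or (x of prop_4 in the frame of setter between -0.105 and 0.105 m and y of prop_4 in the frame of setter between -0.015 and 0.015 m and z of prop_4 in the frame of setter between 0.028 and 0.047 m and angle between the x axis of prop_4 and the y axis of setter, either way round below 0.25 rad) or (x of prop_5 in the frame of setter between -0.105 and 0.105 m and y of prop_5 in the frame of setter between -0.015 and 0.015 m and z of prop_5 in the frame of setter between 0.028 and 0.047 m and angle between the x axis of prop_5 and the y axis of setter, either way round below 0.25 rad)) and distance between any of prop_1, prop_2, prop_3, prop_4, prop_5 and stop below 0.012 m), for 0.2 s.
At the end, for the whole second after the job is handed in: Every prop that is present lies at rest in a groove of the setter bar: axis within 0.25 rad of the groove, middle within 15 mm of the bar's centre line, centre 28 to 47 mm above the bar's underside; the bar stands flat and still; the tray is down (angle under 0.05 rad) (value of joint tray below 0.05 rad and x of prop_1 in the frame of setter between -0.105 and 0.105 m and y of prop_1 in the frame of setter between -0.015 and 0.015 m and z of prop_1 in the frame of setter between 0.028 and 0.047 m and angle between the x axis of each of prop_1, prop_2, prop_3, prop_4, prop_5 and the y axis of setter, either way round below 0.25 rad and x of prop_2 in the frame of setter between -0.105 and 0.105 m and y of prop_2 in the frame of setter between -0.015 and 0.015 m and z of prop_2 in the frame of setter between 0.028 and 0.047 m and x of prop_3 in the frame of setter between -0.105 and 0.105 m and y of prop_3 in the frame of setter between -0.015 and 0.015 m and z of prop_3 in the frame of setter between 0.028 and 0.047 m and x of prop_4 in the frame of setter between -0.105 and 0.105 m and y of prop_4 in the frame of setter between -0.015 and 0.015 m and z of prop_4 in the frame of setter between 0.028 and 0.047 m and x of prop_5 in the frame of setter between -0.105 and 0.105 m and y of prop_5 in the frame of setter between -0.015 and 0.015 m and z of prop_5 in the frame of setter between 0.028 and 0.047 m and linear speed of each of prop_1, prop_2, prop_3, prop_4, prop_5, setter below 0.03 m/s and angle between setter's own z axis and vertical below 0.06 rad); the robot touches nothing.
It fails at once if the tray is dropped: it falls faster than 1.5 rad/s (velocity of joint tray below -1.5 rad/s).
It fails at once if a paint jar or small paint bowl is moved more than 40 mm (distance of any of jar_1, jar_teal, paintbowl_green, paintbowl_black from where it was at the start of the episode above 0.04 m).
Of prop_1, prop_2, prop_3, prop_4, prop_5 only 3 to 5 are there at a start; the rules pass over those that are not, and their reading is None.
At some moment in a run one of setter may be knocked a few centimetres aside while the robot is not near it.
It also fails if it takes over 210 s, if anything falls off the work surface, if the arm or the gripper's body presses on something with over 40 N, if the wrist force passes 120 N, or if a joint passes its speed limit or range.

## Working session

There is one attempt and no reset: what is moved stays moved. The work goes in short steps, Python scripts to look and compute and a shell command to move; the robot and the scene stay as the last step left them, time stands still between calls to the robot, and variables do not carry over. Pictures are saved under pics/ and viewed, at most 14 in all, crops included, and the job is handed in when it is done.

```bash
mkdir -p pics
cat > h.py <<'E'
import numpy as np,cv2
from cell import readout,vision,arm
from scipy.spatial.transform import Rotation as R
def get(n,save=None):
    d=vision.get_image(n)
    if save: cv2.imwrite('pics/'+save+'.png',d['pixels'])
    return d
def pose(d):
    r=np.array(d['rotation'],float)
    r=r if r.shape==(3,3) else R.from_rotvec(r).as_matrix()
    return r,np.array(d['position'])
def pts(d,uv,z=None):
    "pixels->world: by depth map, or on plane z"
    uv=np.atleast_2d(uv).astype(float);K=np.array(d['camera_matrix']);r,p=pose(d)
    c=np.c_[(uv[:,0]-K[0,2])/K[0,0],-(uv[:,1]-K[1,2])/K[1,1],-np.ones(len(uv))]
    w=c@r.T
    s=(z-p[2])/w[:,2] if z is not None else d['z_map'][uv[:,1].astype(int),uv[:,0].astype(int)]
    return p+w*np.asarray(s)[:,None]
def cloud(d):
    v,u=np.mgrid[0:420,0:560]
    return pts(d,np.c_[u.ravel(),v.ravel()]).reshape(420,560,3)
def tool():
    s=readout.observe();r=R.from_rotvec(s['ee_rot']).as_matrix()
    return s,r,np.array(s['position'])
def go(target,yaw_y=None):
    "shift in tool axes in row units to TCP target; turn so tool y along direction"
    s,r,p=tool();sh=r.T@(np.array(target)-p)/0.04
    t=0
    if yaw_y is not None:
        v=r.T@np.array([np.cos(yaw_y),np.sin(yaw_y),0]);a=np.degrees(np.arctan2(-v[0],v[1]))
        a=(a+90)%180-90;t=a/4
    print('shift units',sh.round(2),'turn units',round(t,2),'z',r[:,2].round(3))
E
python3 - <<'E'
from h import *
for n in('scene','side'):
    d=get(n,n+'0');print(n,pose(d)[1],pose(d)[0].round(2).tolist(),np.array(d['camera_matrix']).round(1).tolist(),d.keys())
s,r,p=tool();print(s,r.round(3))
E
```

```text
scene [-0.13951395  0.56981772  0.80427684] [[-0.61, 0.5, -0.62], [-0.8, -0.37, 0.48], [0.01, 0.78, 0.62]] [[381.1, 0.0, 275.1], [0.0, 381.1, 201.5], [0.0, 0.0, 1.0]] dict_keys(['pixels', 'z_map', 'camera_matrix', 'position', 'rotation'])
side [ 0.49157443 -1.01494548  0.99393076] [[1.0, 0.06, -0.07], [-0.09, 0.65, -0.75], [-0.0, 0.75, 0.66]] [[544.2, 0.0, 275.4], [0.0, 544.2, 208.9], [0.0, 0.0, 1.0]] dict_keys(['pixels', 'z_map', 'camera_matrix', 'position', 'rotation'])
{'clock': 0.1, 'joints': array([ 1.05738959,  0.43510521,  0.02495248,  1.57394607, -0.0115959 ,
        1.13400857, -0.07511394]), 'dq': array([ 4.07200129e-04, -2.66549798e-03,  3.87625035e-05, -6.11350982e-04,
        9.47151789e-04, -6.84850354e-04,  1.73165492e-05]), 'joint_efforts': array([ 3.22723659e-03, -6.69131541e+01,  9.88004319e-01, -3.15146434e+01,
       -6.05121371e-02,  3.74553446e-02,  7.86168357e-05]), 'position': array([ 0.24938574, -0.57262184,  0.22607631]), 'ee_rot': array([-3.07433276e+00, -6.40412421e-01,  5.98932016e-04]), 'force': array([ 0.4516282 ,  0.01347151, -0.27412012]), 'ft_torque': array([-0.01205795,  0.05222016,  0.00826158]), 'gripper_force': 0.0, 'width': 0.9987078205956057} [[ 0.917  0.399 -0.001]
 [ 0.399 -0.917  0.001]
 [-0.    -0.001 -1.   ]]
```

View pics/scene0.png

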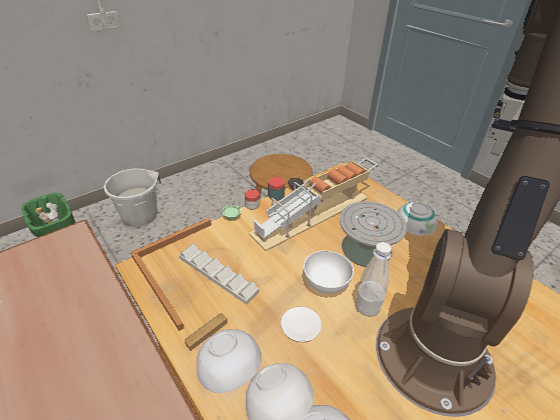

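View pics/side0.png

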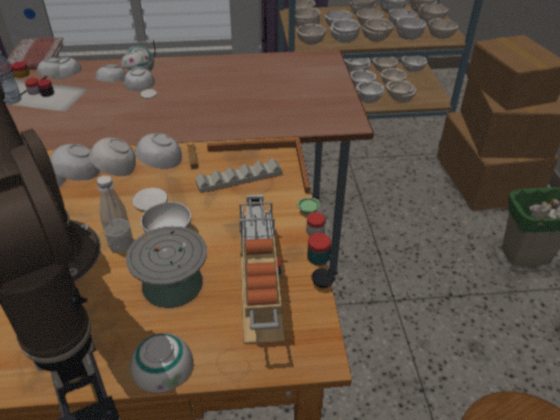

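The scene view shows the feeder at about (315,200), with the tray at the right, the setter at (218,272), and the jars and bowls behind the feeder. In the side view the feeder runs from the handle at (264,320) to the stop at (257,200). Four props are visible at (260,246), (262,268), (262,282) and (262,297), and the setter is at (240,177).

Run:
```python
from h import *
for n,seed in(('side',[(264,322),(262,282),(260,246),(257,212),(210,181),(240,177),(272,168)]),('scene',[(372,163),(345,172),(265,225),(218,272),(190,252),(250,292)])):
    d=get(n);print(n,pts(d,seed).round(3).tolist())
    P=cloud(d)
    hsv=cv2.cvtColor(d['pixels'],cv2.COLOR_BGR2HSV)
    m=cv2.inRange(hsv,(3,130,90),(12,255,255))>0
    m&=(P[...,2]>.07)&(P[...,2]<.16)&(P[...,0]>.3)
    nn,l,st,c=cv2.connectedComponentsWithStats(m.astype(np.uint8))
    for i in range(1,nn):
        if st[i,4]>40:
            q=P[l==i];print(' orange',st[i].tolist(),np.median(q,0).round(3),q.min(0).round(3),q.max(0).round(3))
    # feeder body & setter by height
    a=(P[...,2]>.045)&(P[...,2]<.16)&(P[...,0]>.5)&(P[...,0]<.95)&(P[...,1]>-.6)&(P[...,1]<.1)&(d['z_map']>0)
    b=(P[...,2]>.026)&(P[...,2]<.042)&(P[...,0]>.3)&(P[...,0]<.95)&(P[...,1]>-.1)&(P[...,1]<.4)&(d['z_map']>0)&(hsv[...,1]<90)
    for nm,k in(('hi',a),('set',b)):
        k=cv2.morphologyEx(k.astype(np.uint8),cv2.MORPH_CLOSE,np.ones((5,5)))
        nn,l,st,c=cv2.connectedComponentsWithStats(k)
        for i in range(1,nn):
            if st[i,4]>150:
                q=P[(l==i)&(d['z_map']>0)];print(nm,st[i].tolist(),[np.round(x,3) for x in cv2.minAreaRect(q[:,:2].astype(np.float32))],q[:,2].max().round(3))
```

```text
side [[0.53, -0.275, 0.017], [0.529, -0.249, 0.12], [0.533, -0.14, 0.118], [0.537, 0.063, 0.043], [0.411, 0.242, 0.016], [0.498, 0.253, 0.016], [0.594, 0.279, 0.022]]
 orange [246, 239, 27, 12, 283] [ 0.529 -0.138  0.122] [ 0.5   -0.149  0.107] [ 0.56  -0.123  0.13 ]
 orange [247, 263, 30, 41, 1122] [ 0.528 -0.251  0.121] [ 0.496 -0.298  0.087] [ 0.561 -0.195  0.13 ]
hi [243, 195, 39, 135, 3644] [array([ 0.54, -0.11]), array([0.508, 0.08 ]), np.float64(89.947)] 0.146
hi [307, 212, 19, 13, 196] [array([0.688, 0.019]), array([0.048, 0.047]), np.float64(8.018)] 0.056
hi [308, 232, 23, 22, 383] [array([ 0.681, -0.076]), array([0.059, 0.055]), np.float64(49.359)] 0.066
scene [[0.518, -0.354, 0.113], [0.523, -0.229, 0.123], [0.542, 0.074, 0.043], [0.485, 0.271, 0.022], [0.589, 0.299, 0.029], [0.375, 0.242, 0.028]]
 orange [328, 162, 36, 22, 415] [ 0.525 -0.228  0.122] [ 0.494 -0.285  0.101] [ 0.558 -0.184  0.129]
 orange [310, 177, 20, 15, 157] [ 0.525 -0.118  0.122] [ 0.498 -0.138  0.103] [ 0.56  -0.109  0.13 ]
hi [264, 157, 113, 74, 2057] [array([ 0.881, -0.741]), array([0.285, 1.831]), np.float64(29.076)] 0.147
hi [268, 177, 17, 14, 186] [array([ 0.68 , -0.073]), array([0.054, 0.056]), np.float64(53.241)] 0.066
set [306, 256, 38, 19, 244] [array([0.336, 0.033]), array([0.106, 0.04 ]), np.float64(69.867)] 0.043
```

Run:
```python
from h import *
Q=[]
for n in('side','scene'):
    d=get(n);P=cloud(d);hsv=cv2.cvtColor(d['pixels'],cv2.COLOR_BGR2HSV)
    ok=(d['z_map']>0)
    h=P[ok&(P[...,2]>.1)&(P[...,2]<.125)&(P[...,0]>.45)&(P[...,0]<.6)&(P[...,1]<-.33)&(P[...,1]>-.45)]
    if len(h):print(n,'handle far',h[h[:,1]<h[:,1].min()+.013].mean(0).round(4),h.min(0).round(3),h.max(0).round(3))
    b=P[ok&(P[...,2]>.006)&(P[...,2]<.016)&(P[...,0]>.46)&(P[...,0]<.62)&(P[...,1]>-.42)&(P[...,1]<.14)]
    print('base',[np.round(x,3) for x in cv2.minAreaRect(b[:,:2].astype(np.float32))],np.percentile(b,[1,99],0).round(3).tolist())
    t=P[ok&(P[...,2]>.062)&(P[...,2]<.074)&(P[...,0]>.46)&(P[...,0]<.62)&(P[...,1]>.06)&(P[...,1]<.14)]
    if len(t):print('stop',np.percentile(t,[2,50,98],0).round(4).tolist())
    s=ok&(P[...,2]>.012)&(P[...,2]<.045)&(P[...,0]>.33)&(P[...,0]<.64)&(P[...,1]>.19)&(P[...,1]<.36)&(hsv[...,1]<100)
    s=cv2.morphologyEx(s.astype(np.uint8),cv2.MORPH_OPEN,np.ones((3,3)))>0
    s=P[s];print('setter',[np.round(x,3) for x in cv2.minAreaRect(s[:,:2].astype(np.float32))],s[:,2].max(),len(s))
```

```text
side handle far [ 0.5264 -0.3587  0.1174] [ 0.498 -0.365  0.107] [ 0.556 -0.331  0.124]
base [array([ 0.531, -0.14 ]), array([0.104, 0.509]), np.float64(1.053)] [[0.483, -0.319, 0.006], [0.576, 0.109, 0.015]]
stop [[0.5109, 0.0971, 0.0621], [0.5369, 0.1009, 0.0674], [0.5558, 0.1069, 0.0715]]
setter [array([0.495, 0.269]), array([0.253, 0.063]), np.float64(14.375)] 0.03905642226523698 1059
scene handle far [ 0.5222 -0.3537  0.117 ] [ 0.495 -0.36   0.105] [ 0.552 -0.33   0.122]
base [array([ 0.526, -0.139]), array([0.505, 0.09 ]), np.float64(88.818)] [[0.483, -0.311, 0.006], [0.567, 0.111, 0.015]]
stop [[0.5096, 0.0986, 0.0628], [0.5319, 0.1046, 0.0682], [0.5518, 0.1069, 0.0724]]
setter [array([0.494, 0.27 ]), array([0.255, 0.052]), np.float64(14.412)] 0.03773756045370158 1522
```

Run:
```python
from h import *
go([.524,-.356,.20],1.549)
```

```text
shift units [ 8.46 -2.23  0.66] turn units 6.19 z [-0.     0.001 -1.   ]
```

```bash
python3 -m creep '[[0.8,-0.2,0,0,0.5],[0.8,-0.2,0,0,0.5],[0.8,-0.2,0,0,0.5],[0.8,-0.2,0,0,0.5],[0.8,-0.2,0,0,0.5],[0.8,-0.2,0,0,0.5],[0.8,-0.2,0,0,0.5],[0.8,-0.2,0,0,0.5],[0.8,-0.2,0,0,0.5],[0.8,-0.2,0,0,0.5],[0.46,-0.2,0,0,0.5]]' 15 && python3 -m creep '[[0,0,0.3,1,0.5],[0,0,0.3,1,0.5],[0,0,0,1,0.5],[0,0,0,1,0.5],[0,0,0,1,0.5],[0,0,0,1,0.5],[0,0,0,0.2,0.5],[0,0,0,0,0.5]]'
python3 - <<'E'
from h import *
go([.524,-.356,.20],1.549)
d=get('wrist','w1');P=cloud(d)
h=P[(P[...,2]>.09)&(P[...,2]<.125)&(P[...,1]<-.33)&(P[...,1]>-.45)&(abs(P[...,0]-.52)<.06)]
print(len(h),h.min(0),h.max(0))
b=h[(h[:,1]<-.345)&(h[:,2]>.115)]; print(len(b),b.mean(0),b.min(0),b.max(0))
E
```

```text
clock: 1.68
position: [0.526, -0.3557, 0.2265]
ee_rot: [-3.075, -0.643, -0.0]
force: [0.4, -1.0, -0.0]
width: 0.499
gripper_force: 0.0
clock: 2.68
position: [0.5244, -0.3574, 0.2027]
ee_rot: [3.141, -0.034, -0.0]
force: [-0.6, 0.9, -0.2]
width: 0.502
gripper_force: 0.0
shift units [-0.01 -0.03  0.07] turn units 0.01 z [-0. -0. -1.]
1801 [ 0.49782343 -0.36155223  0.10654597] [ 0.55686246 -0.33003134  0.12158418]
1235 [ 0.52890272 -0.35543219  0.11808055] [ 0.49782343 -0.36155223  0.11500431] [ 0.55686246 -0.34507275  0.12158418]
```

View pics/w1.png

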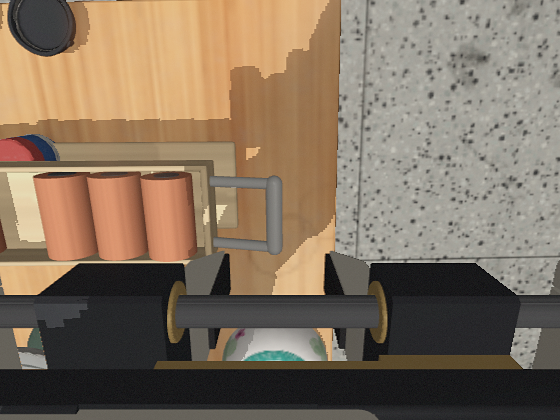

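The wrist view shows the handle bar at about (275,215), with three props left of it. The bar's measured height and position agree with expectation, so I'll descend.

```bash
python3 -m creep '[[0.05,-0.03,0.4,0,0.4],[0,0,0.5,0,0.4],[0,0,0.5,0,0.4],[0,0,0.5,0,0.4],[0,0,0.5,0,0.4],[0,0,0.3,0,0.4],[0,0,0,0,0.4],[0,0,0,0,0.05],[0,0,0,0,0.05],[0,0,0,0,0.05],[0,0,0,0,0.05]]' 15
```

```text
clock: 4.1
position: [0.5271, -0.3555, 0.0953]
ee_rot: [-3.141, 0.034, -0.001]
force: [0.0, 3.4, 5.0]
width: 0.122
gripper_force: 15.0
```

```bash
python3 -m creep '[[0,-0.02,-0.16,0,0.05],[0,-0.02,-0.16,0,0.05],[0,-0.03,-0.16,0,0.05],[0,-0.03,-0.16,0,0.05],[0,0,0,0,0.05],[0,0,0,0,0.05],[0,-0.035,-0.16,0,0.05],[0,-0.035,-0.16,0,0.05],[0,0,0,0,0.05],[0,0,0,0,0.05],[0,0,0,0,0.05],[0,0,0,0,0.05]]' && python3 -m creep '[[0,-0.04,-0.155,0,0.05],[0,-0.04,-0.155,0,0.05],[0,0,0,0,0.05],[0,-0.05,-0.15,0,0.05],[0,-0.05,-0.15,0,0.05],[0,0,0,0,0.05],[0,-0.06,-0.15,0,0.05],[0,-0.06,-0.15,0,0.05],[0,0,0,0,0.05],[0,-0.065,-0.145,0,0.05],[0,-0.065,-0.145,0,0.05],[0,0,0,0,0.05]]'
python3 - <<'E'
from h import *
get('side','s2')
E
```

```text
clock: 5.6
position: [0.5271, -0.3493, 0.1331]
ee_rot: [3.141, -0.035, 0.0]
force: [5.0, 2.9, -2.6]
width: 0.118
gripper_force: 15.0
clock: 7.1
position: [0.5273, -0.3326, 0.1816]
ee_rot: [3.14, -0.035, 0.001]
force: [3.5, -1.5, -1.5]
width: 0.126
gripper_force: 15.0
```

View pics/s2.png

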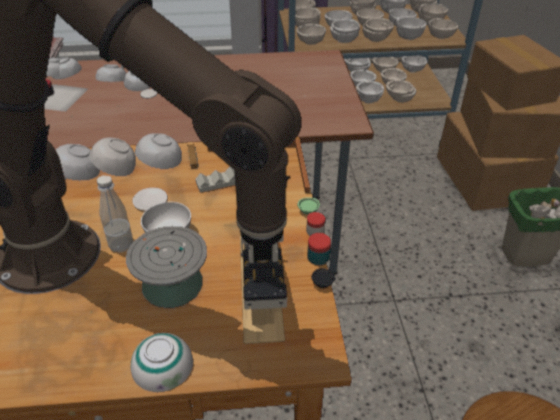

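The arm hides the track from the side camera at (262,290). I'll finish the lift and look from the scene camera.

```bash
python3 -m creep '[[0,-0.07,-0.145,0,0.05],[0,-0.07,-0.145,0,0.05],[0,-0.08,-0.14,0,0.05],[0,-0.08,-0.14,0,0.05],[0,-0.085,-0.135,0,0.05],[0,-0.085,-0.135,0,0.05],[0,-0.095,-0.13,0,0.05],[0,-0.095,-0.13,0,0.05],[0,0,0,0,0.05],[0,0,0,0,0.05],[0,0,0,0,0.05],[0,0,0,0,0.05]]'
python3 - <<'E'
from h import *
d=get('scene');cv2.imwrite('pics/c3.png',cv2.resize(d['pixels'][120:260,210:410],None,fx=4,fy=4))
E
```

```text
clock: 8.65
position: [0.5277, -0.3074, 0.2254]
ee_rot: [3.139, -0.037, 0.001]
force: [3.3, -5.3, 1.0]
width: 0.122
gripper_force: 15.0
```

View pics/c3.png

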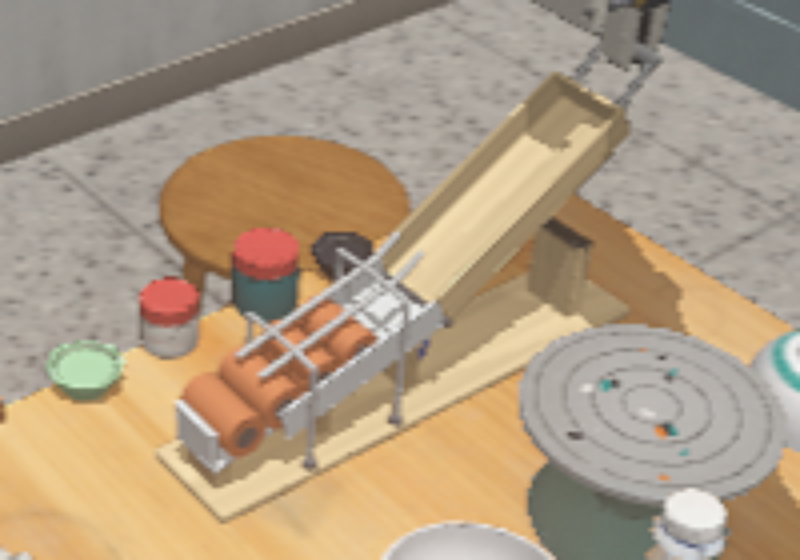

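All four props are queued on the track, the first at the stop around (220,415) in the crop, and the tray is empty. Next I lower it along the same arc.

```bash
python3 -m creep '[[0,0.095,0.13,0,0.05],[0,0.095,0.13,0,0.05],[0,0.085,0.135,0,0.05],[0,0.085,0.135,0,0.05],[0,0.08,0.14,0,0.05],[0,0.08,0.14,0,0.05],[0,0.07,0.145,0,0.05],[0,0.07,0.145,0,0.05],[0,0.065,0.145,0,0.05],[0,0.065,0.145,0,0.05],[0,0.06,0.15,0,0.05],[0,0.06,0.15,0,0.05]]' && python3 -m creep '[[0,0.05,0.15,0,0.05],[0,0.05,0.15,0,0.05],[0,0.04,0.155,0,0.05],[0,0.04,0.155,0,0.05],[0,0.035,0.16,0,0.05],[0,0.035,0.16,0,0.05],[0,0.03,0.16,0,0.05],[0,0.03,0.16,0,0.05],[0,0.02,0.16,0,0.05],[0,0.02,0.14,0,0.05],[0,0,0,0,0.05],[0,0,0,0,0.05]]'
```

```text
clock: 10.2
position: [0.5271, -0.3424, 0.157]
ee_rot: [-3.141, 0.035, -0.0]
force: [4.6, -1.9, -0.6]
width: 0.122
gripper_force: 15.0
clock: 11.7
position: [0.5267, -0.3555, 0.0954]
ee_rot: [-3.141, 0.034, 0.001]
force: [3.4, 2.1, 1.5]
width: 0.121
gripper_force: 15.0
```

```bash
python3 -m creep '[[0,0,0.01,0,0.15],[0,0,0,0,0.25],[0,0,0,0,0.4],[0,0,0,0,0.4],[0,0,-0.3,0,0.4],[0,0,-0.6,0,0.4],[0,0,-0.8,0,0.5],[0,0,-0.8,0,1],[0,-0.4,-0.4,0,1],[0,-1,0,0,1],[0,-1,0,0,1],[0,-1,0,0,1]]' && python3 -m creep '[[0,-1,0,0,1],[0,-1,0,0,1],[0,-1,0,0,1],[0,-1,0,0,1],[0,-1,0,0,1],[0,-1,0,0,1],[0,-0.3,0,0,1],[0,0,0,0,1]]'
python3 - <<'E'
from h import *
s,r,p=tool();print(s['joints'].round(2))
go([.5335,.082,.2],-.022)
d=get('scene');P=cloud(d)
h=P[(P[...,2]>.1)&(P[...,2]<.13)&(P[...,1]<-.345)&(P[...,1]>-.45)&(abs(P[...,0]-.52)<.06)];print('handle',len(h),h.max(0) if len(h) else 0,h.min(0) if len(h) else 0)
E
```

```text
clock: 13.2
position: [0.5293, -0.2174, 0.211]
ee_rot: [-3.141, 0.033, 0.001]
force: [1.2, 0.2, 0.4]
width: 0.978
gripper_force: 0.0
clock: 14.2
position: [0.5347, 0.0329, 0.211]
ee_rot: [3.141, -0.031, -0.001]
force: [0.6, -0.5, -0.4]
width: 1.001
gripper_force: 0.0
[-0.08  0.31 -0.1   1.81  0.04  1.03 -1.79]
shift units [-0.06 -1.23  0.28] turn units -22.47 z [-0. -0. -1.]
handle 61 [ 0.55158349 -0.34531202  0.12223165] [ 0.49501699 -0.36168271  0.10960844]
```

```bash
python3 -m creep '[[0,-0.6,0,-1,1],[0,0,0,-1,1],[0,0,0,-1,1],[0,0,0,-1,1],[0,0,0,-1,1],[0,0,0,-1,1],[0,0,0,-1,1],[0,0,0,-1,1],[0,0,0,-1,1],[0,0,0,-1,1],[0,0,0,-1,1],[0,0,0,-1,1]]' && python3 -m creep '[[0,0,0,-1,1],[0,0,0,-1,1],[0,0,0,-1,1],[0,0,0,-1,1],[0,0,0,-1,1],[0,0,0,-1,1],[0,0,0,-1,1],[0,0,0,-1,1],[0,0,0,-1,1],[0,0,0,-1,1],[0,0,0,-0.5,1],[0,0,0,0,1]]'
python3 - <<'E'
from h import *
go([.5335,.082,.2],-.022)
d=get('wrist','w4');P=cloud(d);hsv=cv2.cvtColor(d['pixels'],cv2.COLOR_BGR2HSV)
m=(cv2.inRange(hsv,(3,130,90),(12,255,255))>0)&(P[...,2]>.05)&(P[...,1]>.065)&(P[...,1]<.12)
q=P[m];print(len(q),np.percentile(q,[1,50,99],0).round(4).tolist());t=q[q[:,2]>q[:,2].max()-.006];print('top',t.mean(0))
E
```

```text
clock: 15.75
position: [0.5358, 0.0555, 0.2111]
ee_rot: [2.882, 1.25, -0.0]
force: [0.2, 0.2, 0.6]
width: 0.997
gripper_force: 0.0
clock: 17.25
position: [0.5358, 0.0556, 0.2111]
ee_rot: [-2.246, -2.196, 0.0]
force: [-0.9, 0.6, 0.2]
width: 0.998
gripper_force: 0.0
shift units [ 0.66 -0.07  0.28] turn units -0.01 z [-0. -0. -1.]
2776 [[0.5053, 0.0657, 0.0618], [0.5343, 0.0837, 0.0749], [0.5633, 0.098, 0.0782]]
top [0.5342696  0.08087794 0.07586318]
```

View pics/w4.png

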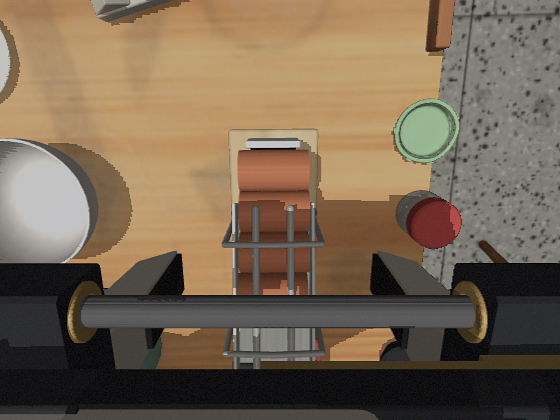

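The wrist view shows the first prop at the stop, around (273,170), clear of the rods. It measures (0.534, 0.0815), with its top at about 77 mm as expected. Descending to grip it.

```bash
python3 -m creep '[[0.65,-0.05,0.5,0,1],[0,0,0.8,0,1],[0,0,0.8,0,1],[0,0,0.6,0,1],[0,0,0.6,0,1],[0,0,0.5,0,1],[0,0,0.4,0,1],[0,0,0,0,1],[0,0,0,0,0.5],[0,0,0,0,0.5],[0,0,0,0,0.5],[0,0,0,0,0.5]]' 18
```

```text
clock: 18.8
position: [0.5345, 0.0819, 0.0435]
ee_rot: [2.246, 2.196, 0.001]
force: [-0.8, -0.8, 3.4]
width: 0.653
gripper_force: 18.0
```

```bash
python3 -m creep '[[0,0,-0.3,0,0.5],[0,0,-0.6,0,0.5],[0,0,-0.8,0,0.5],[0,0,-0.8,0,0.5],[0.3,0,-0.6,0,0.5],[0.5,0,0,1,0.5],[0,0,0,1,0.5],[0,0,0,1,0.5],[0,0,0,1,0.5],[0,0,0,1,0.5],[0,0,0,1,0.5],[0,0,0,1,0.5]]' && python3 -m creep '[[0,0,0,1,0.5],[0,0,0,1,0.5],[0,0,0,1,0.5],[0,0,0,1,0.5],[0,0,0,1,0.5],[0,0,0,1,0.5],[0,0,0,1,0.5],[0,0,0,1,0.5],[0,0,0,1,0.5],[0,0,0,1,0.5],[0,0,0,1,0.5],[0,0,0,0.5,0.5]]'
cat >> h.py <<'E'
def setter(d,hint=(.495,.27)):
    P=cloud(d);hsv=cv2.cvtColor(d['pixels'],cv2.COLOR_BGR2HSV)
    k=(d['z_map']>0)&(P[...,2]>.012)&(P[...,2]<.045)&(abs(P[...,0]-hint[0])<.18)&(abs(P[...,1]-hint[1])<.1)&(hsv[...,1]<100)
    k=cv2.morphologyEx(k.astype(np.uint8),cv2.MORPH_OPEN,np.ones((3,3)))>0
    (c,wh,a)=cv2.minAreaRect(P[k][:,:2].astype(np.float32))
    a=a if wh[0]>wh[1] else a-90
    a=(a+90)%180-90
    print('setter',np.round(c,4),np.round(wh,3),a,k.sum());return np.array(c),np.radians(a)
def groove(i,z,c,a):
    q=c+.044*(i-2)*np.array([np.cos(a),np.sin(a)]);print(q);go([*q,z],a+np.pi/2)
def atstop(d):
    P=cloud(d);hsv=cv2.cvtColor(d['pixels'],cv2.COLOR_BGR2HSV)
    m=(cv2.inRange(hsv,(3,130,90),(12,255,255))>0)&(P[...,2]>.055)&(P[...,2]<.1)&(P[...,1]>.068)&(P[...,1]<.12)&(abs(P[...,0]-.534)<.06)
    q=P[m]
    if len(q)>50: t=q[q[:,2]>q[:,2].max()-.006];print('stop prop',len(q),t.mean(0).round(4),np.percentile(q,[2,98],0).round(3).tolist())
    else:print('none at stop',len(q))
E
python3 - <<'E'
from h import *
d=get('scene','s5');c,a=setter(d)
groove(0,.15,c,a);atstop(d);print(tool()[0]['joints'].round(2))
E
```

```text
clock: 20.3
position: [0.535, 0.1139, 0.1679]
ee_rot: [2.712, 1.585, 0.001]
force: [0.2, -0.0, -1.8]
width: 0.651
gripper_force: 18.0
clock: 21.8
position: [0.5351, 0.114, 0.1678]
ee_rot: [-3.116, -0.401, -0.001]
force: [-0.5, 0.2, -0.9]
width: 0.654
gripper_force: 18.0
setter [0.4936 0.2693] [0.255 0.051] 14.625384330749512 1521
[0.40848032 0.24705062]
shift units [-2.22 -4.02  0.44] turn units -0.01 z [ 0.  0. -1.]
stop prop 186 [0.5318 0.0806 0.0772] [[0.501, 0.069, 0.059], [0.56, 0.097, 0.08]]
[-0.21  0.37 -0.14  1.83  0.06  0.94 -1.68]
```

View pics/s5.png

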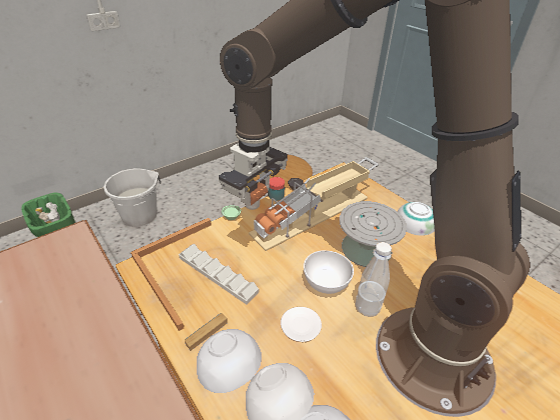

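The scene view shows the prop held in the gripper at about (255,190), the next one already at the stop near (268,222), and the setter unmoved at (218,272). I'll use grooves 4 to 1, furthest from the bowls.

```bash
python3 -m creep '[[0.3,-0.6,0,0,0.5],[0.5,-0.8,0,0,0.5],[0.5,-0.8,0,0,0.5],[0.5,-0.8,0,0,0.5],[0.3,-0.7,0.2,0,0.5],[0.12,-0.32,0.24,0,0.5],[0,0,0,0,0.5],[0,0,0,0,0.5]]'
python3 - <<'E'
from h import *
c,a=np.array([.4945,.2693]),np.radians(14.5)
groove(4,.024,c,a)
d=get('wrist','w6');P=cloud(d)
E
```

```text
clock: 22.85
position: [0.5803, 0.2901, 0.1496]
ee_rot: [3.115, 0.401, -0.0]
force: [0.9, 0.3, -0.5]
width: 0.652
gripper_force: 18.0
[0.57969699 0.29133344]
shift units [-0.01 -0.04  3.14] turn units 0.04 z [-0.    -0.001 -1.   ]
```

View pics/w6.png

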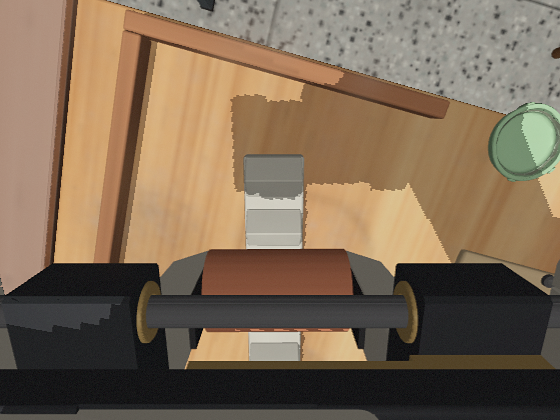

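The wrist view shows the held prop at about (275,290) and the setter's end at (273,155), with two ridges visible ahead. The perspective is ambiguous and the bar may have moved, so I'll measure it.

Run:
```python
from h import *
c,a=np.array([.4945,.2693]),np.radians(14.5)
d=get('wrist');P=cloud(d)
e=pts(d,[(250,160),(300,160),(274,215),(274,240),(250,240),(300,240)]);print(e.round(3).tolist())
R2=np.array([[np.cos(a),np.sin(a)],[-np.sin(a),np.cos(a)]])
print(((e[:,:2]-c)@R2.T).round(3).tolist())
setter(get('scene'));setter(get('side'))
```

```text
[[0.612, 0.32, 0.021], [0.622, 0.281, 0.021], [0.572, 0.289, 0.022], [0.552, 0.284, 0.025], [0.547, 0.304, 0.025], [0.557, 0.262, 0.024]]
[[0.126, 0.019], [0.126, -0.021], [0.08, 0.0], [0.059, -0.0], [0.059, 0.02], [0.058, -0.022]]
setter [0.4933 0.2689] [0.255 0.052] 14.429261207580566 1520
setter [0.4593 0.2687] [0.144 0.316] -10.453857421875 1070
```

The bar hasn't moved: its end is at +126 mm and it is centred within 1 mm. Lowering the prop.

```bash
python3 -m creep '[[0,-0.03,0.5,0,0.5],[0,0,0.7,0,0.5],[0,0,0.7,0,0.5],[0,0,0.6,0,0.5],[0,0,0.4,0,0.5],[0,0,0.24,0,0.5],[0,0,0,0,0.5],[0,0,0,0,0.75],[0,0,0,0,0.75],[0,0,0,0,0.8]]'
python3 - <<'E'
from h import *
atstop(get('scene'))
E
```

```text
clock: 24.3
position: [0.5799, 0.2932, 0.0243]
ee_rot: [-3.115, -0.403, -0.001]
force: [-0.1, -0.2, -0.5]
width: 0.789
gripper_force: 0.0
stop prop 184 [0.529  0.0797 0.0774] [[0.502, 0.069, 0.06], [0.56, 0.096, 0.08]]
```

```bash
python3 -m creep '[[0,0,-0.4,0,0.8],[0,0,-0.7,0,0.8],[0,0,-0.8,0,0.8],[0,0,-0.8,0,0.9],[0,0,-0.8,0,1],[-0.4,0.8,0,-1,1],[0,0,0,-1,1],[0,0,0,-1,1],[0,0,0,-1,1],[0,0,0,-1,1],[0,0,0,-1,1],[0,0,0,-1,1]]' && python3 -m creep '[[0,0,0,-1,1],[0,0,0,-1,1],[0,0,0,-1,1],[0,0,0,-1,1],[0,0,0,-1,1],[0,0,0,-1,1],[0,0,0,-1,1],[0,0,0,-1,1],[0,0,0,-1,1],[0,0,0,-1,1],[0,0,0,-1,1],[0,0,0,-0.54,1]]'
python3 - <<'E'
from h import *
go([.534,.0815,.043],-.022)
d=get('scene');cv2.imwrite('pics/c7.png',cv2.resize(d['pixels'][180:310,160:330],None,fx=4,fy=4));setter(d)
E
```

```text
clock: 25.85
position: [0.5726, 0.2581, 0.1652]
ee_rot: [2.924, 1.148, 0.002]
force: [-0.7, -0.3, -0.6]
width: 0.999
gripper_force: 0.0
clock: 27.35
position: [0.5727, 0.258, 0.165]
ee_rot: [2.241, 2.201, 0.001]
force: [-0.2, 0.8, -0.1]
width: 0.995
gripper_force: 0.0
shift units [-4.43 -0.89  3.05] turn units 0.06 z [ 0.001  0.    -1.   ]
setter [0.4715 0.263 ] [0.209 0.053] 15.393128395080566 1293
```

View pics/c7.png

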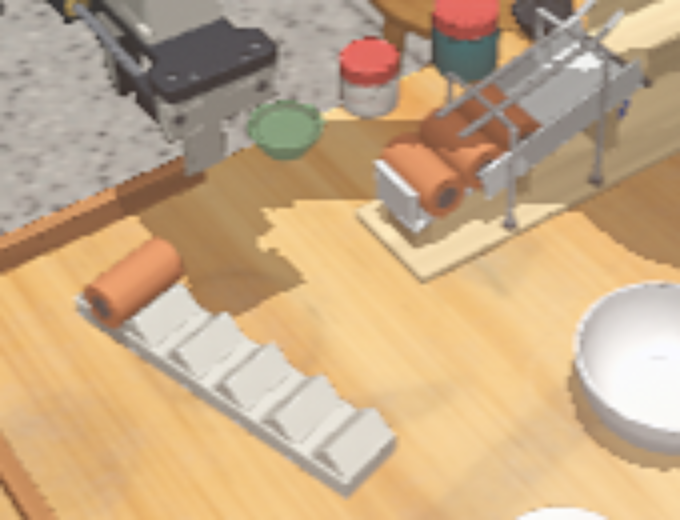

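The crop shows the first prop lying on the setter's far end at about (135,280) and the next at the stop at (425,180). I'll check the prop's position numerically in the bar frame.

```bash
cat >> h.py <<'E'
def onbar(d,c,a):
    P=cloud(d);hsv=cv2.cvtColor(d['pixels'],cv2.COLOR_BGR2HSV)
    q=P[(cv2.inRange(hsv,(3,110,60),(12,255,255))>0)&(P[...,2]>.03)&(P[...,2]<.075)&(d['z_map']>0)]
    q=np.c_[(q[:,0]-c[0])*np.cos(a)+(q[:,1]-c[1])*np.sin(a),-(q[:,0]-c[0])*np.sin(a)+(q[:,1]-c[1])*np.cos(a),q[:,2]]
    q=q[(abs(q[:,0])<.14)&(abs(q[:,1])<.06)]
    for i in range(5):
        g=q[abs(q[:,0]-.044*(i-2))<.02]
        if len(g)>25:
            t=g[g[:,2]>g[:,2].max()-.006];print('groove',i,len(g),'top',t.mean(0).round(3),g.min(0).round(3),g.max(0).round(3))
E
python3 - <<'E'
from h import *
onbar(get('scene'),np.array([.4945,.2693]),np.radians(14.5))
E
```

```text
groove 4 276 top [0.086 0.002 0.057] [ 0.068 -0.031  0.03 ] [0.108 0.031 0.061]
```

```bash
python3 -m creep '[[-0.8,-0.2,0,0,1],[-0.9,-0.2,0,0,1],[-0.9,-0.2,0,0,1],[-0.9,-0.2,0,0,1],[-0.6,-0.09,0,0,1],[-0.33,0,0,0.06,1],[0,0,0,0,1]]'
python3 - <<'E'
from h import *
go([.534,.0815,.043],-.022);atstop(get('wrist'))
E
```

```text
clock: 28.32
position: [0.5338, 0.0811, 0.1641]
ee_rot: [2.249, 2.193, 0.0]
force: [0.8, 0.9, 0.2]
width: 0.999
gripper_force: 0.0
shift units [0.01 0.   3.03] turn units -0.05 z [ 0. -0. -1.]
stop prop 3441 [0.5341 0.0813 0.0759] [[0.506, 0.069, 0.063], [0.563, 0.098, 0.078]]
```

The first prop is seated in groove 4, with its top at 57 mm and 2 mm off the centre line. Picking the second.

```bash
python3 -m creep '[[0,0,0.5,0,1],[0,0,0.7,0,1],[0,0,0.7,0,1],[0,0,0.6,0,1],[0,0,0.5,0,1],[0,0,0,0,1],[0,0,0,0,0.5],[0,0,0,0,0.5],[0,0,0,0,0.5],[0,0,0,0,0.5]]' 18 && python3 -m creep '[[0,0,-0.3,0,0.5],[0,0,-0.6,0,0.5],[0,0,-0.8,0,0.5],[0,0,-0.8,0,0.5],[0.3,0,-0.6,0,0.5],[0.5,0,0,1,0.5],[0,0,0,1,0.5],[0,0,0,1,0.5],[0,0,0,1,0.5],[0,0,0,1,0.5],[0,0,0,1,0.5],[0,0,0,1,0.5]]' && python3 -m creep '[[0,0,0,1,0.5],[0,0,0,1,0.5],[0,0,0,1,0.5],[0,0,0,1,0.5],[0,0,0,1,0.5],[0,0,0,1,0.5],[0,0,0,1,0.5],[0,0,0,1,0.5],[0,0,0,1,0.5],[0,0,0,1,0.5],[0,0,0,1,0.5],[0,0,0,0.5,0.5]]'
cat >> h.py <<'E'
def bar2(d):
    "bar edges along its length from low front points; seeded rect of grey + terracotta on bar"
    P=cloud(d);hsv=cv2.cvtColor(d['pixels'],cv2.COLOR_BGR2HSV)
    k=(d['z_map']>0)&(P[...,2]>.012)&(P[...,2]<.045)&(abs(P[...,0]-.495)<.2)&(abs(P[...,1]-.27)<.13)&(hsv[...,1]<100)
    k=cv2.morphologyEx(k.astype(np.uint8),cv2.MORPH_OPEN,np.ones((3,3)))>0
    q=P[k][:,:2].astype(np.float32);c,wh,a=cv2.minAreaRect(q)
    a=a if wh[0]>wh[1] else a-90
    a=np.radians((a+90)%180-90);u=np.array([np.cos(a),np.sin(a)]);s=(q-c)@u
    near=np.array(c)+s.min()*u
    print('visible',np.round(wh,3),'near end',near.round(4),'deg',np.degrees(a).round(2),'centre from near end',(near+.127*u).round(4))
E
python3 - <<'E'
from h import *
d=get('scene');bar2(d);atstop(d);onbar(d,np.array([.4945,.2693]),np.radians(14.5))
groove(3,.15,np.array([.4945,.2693]),np.radians(14.5))
E
```

```text
clock: 29.62
position: [0.5337, 0.0816, 0.0444]
ee_rot: [2.247, 2.195, 0.001]
force: [-0.1, -1.6, 3.2]
width: 0.653
gripper_force: 18.0
clock: 31.12
position: [0.534, 0.1137, 0.1686]
ee_rot: [-2.713, -1.583, -0.0]
force: [-0.2, 0.2, -1.1]
width: 0.655
gripper_force: 18.0
clock: 32.62
position: [0.5341, 0.1137, 0.1685]
ee_rot: [-3.116, -0.399, -0.001]
force: [-0.4, 0.6, -0.9]
width: 0.657
gripper_force: 18.0
visible [0.208 0.052] near end [0.3891 0.2462] deg 15.11 centre from near end [0.5117 0.2793]
stop prop 185 [0.5304 0.081  0.0772] [[0.501, 0.069, 0.061], [0.56, 0.097, 0.08]]
groove 4 217 top [0.102 0.007 0.057] [ 0.088 -0.024  0.03 ] [0.108 0.036 0.06 ]
[0.5370985  0.28031672]
shift units [ 1.12 -4.01  0.46] turn units 0.0 z [ 0.  0. -1.]
```

The setter was knocked about 20 mm along its length. I'll go to the new estimate and refine it from the wrist camera.

```bash
python3 -m creep '[[0.2,-0.6,0,0,0.5],[0.4,-0.8,0,0,0.5],[0.4,-0.8,0,0,0.5],[0.3,-0.8,0,0,0.5],[0.2,-0.8,0.2,0,0.5],[0.11,-0.33,0.2,0,0.5],[0,0,0,0,0.5],[0,0,0,0,0.5]]'
python3 - <<'E'
from h import *
d=get('wrist');cv2.imwrite('pics/w8.png',d['pixels']);P=cloud(d);hsv=cv2.cvtColor(d['pixels'],cv2.COLOR_BGR2HSV)
s,r,p=tool();print(p)
m=(d['z_map']>0)&(P[...,2]>.012)&(P[...,2]<.045)&(hsv[...,1]<60)&(abs(P[...,1]-.29)<.08)&(P[...,0]>.4)
nn,l,st,ce=cv2.connectedComponentsWithStats(m.astype(np.uint8))
for i in range(1,nn):
    if st[i,4]>300:
        q=P[l==i];print(st[i].tolist(),[np.round(x,4) for x in cv2.minAreaRect(q[:,:2].astype(np.float32))],q[:,2].max().round(3))
m=(cv2.inRange(hsv,(3,110,60),(12,255,255))>0)&(P[...,2]>.03)&(P[...,2]<.07)&(P[...,0]>.5)
q=P[m];print('prop',len(q),[np.round(x,4) for x in cv2.minAreaRect(q[:,:2].astype(np.float32))],q[:,2].max(),q[q[:,2]>q[:,2].max()-.004].mean(0))
E
```

```text
clock: 33.67
position: [0.5552, 0.2878, 0.152]
ee_rot: [3.115, 0.398, -0.0]
force: [0.5, -1.2, -0.2]
width: 0.651
gripper_force: 18.0
[0.55528515 0.28784196 0.15216808]
[242, 98, 62, 29, 1738] [array([0.6274, 0.309 ]), array([0.0214, 0.0491]), np.float64(13.963)] 0.036
[244, 175, 59, 73, 4175] [array([0.5484, 0.2882]), array([0.0676, 0.0497]), np.float64(14.5321)] 0.036
[248, 330, 52, 31, 1576] [array([0.4181, 0.2542]), array([0.0353, 0.049 ]), np.float64(15.4424)] 0.032
prop 4243 [array([0.5921, 0.1993]), array([0.2735, 0.0519]), np.float64(85.4647)] 0.06996136335325667 [0.5620994  0.09245728 0.06803658]
```

View pics/w8.png

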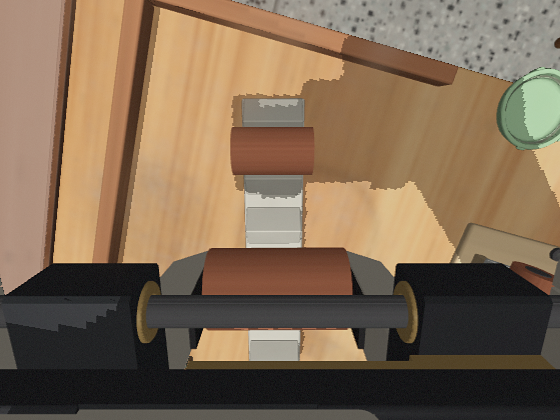

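The wrist view shows prop 1 still seated at about (272,150), with the bar's far end at (272,100). The bar centre is now about (0.514, 0.2795) at 14.5°. Lowering into groove 3.

```bash
python3 -m creep '[[0.05,-0.06,0.5,0,0.5],[0,0,0.7,0,0.5],[0,0,0.7,0,0.5],[0,0,0.6,0,0.5],[0,0,0.4,0,0.5],[0,0,0.27,0,0.5],[0,0,0,0,0.5],[0,0,0,0,0.75],[0,0,0,0,0.75],[0,0,0,0,0.8]]' && python3 -m creep '[[0,0,-0.4,0,0.8],[0,0,-0.7,0,0.8],[0,0,-0.8,0,0.8],[0,0,-0.8,0,0.9],[0,0,-0.8,0,1],[-0.4,0.8,0,-1,1],[0,0,0,-1,1],[0,0,0,-1,1],[0,0,0,-1,1],[0,0,0,-1,1],[0,0,0,-1,1],[0,0,0,-1,1]]' && python3 -m creep '[[0,0,0,-1,1],[0,0,0,-1,1],[0,0,0,-1,1],[0,0,0,-1,1],[0,0,0,-1,1],[0,0,0,-1,1],[0,0,0,-1,1],[0,0,0,-1,1],[0,0,0,-1,1],[0,0,0,-1,1],[0,0,0,-1,1],[0,0,0,-0.5,1]]'
python3 - <<'E'
from h import *
go([.534,.0815,.044],-.022)
d=get('scene');onbar(d,np.array([.514,.2795]),np.radians(14.5));atstop(d)
E
```

```text
clock: 34.98
position: [0.5562, 0.2927, 0.0255]
ee_rot: [-3.116, -0.401, -0.001]
force: [0.4, -0.4, -0.3]
width: 0.791
gripper_force: 0.0
clock: 36.48
position: [0.5488, 0.2576, 0.1664]
ee_rot: [2.925, 1.146, 0.002]
force: [-0.4, 0.1, 0.7]
width: 1.003
gripper_force: 0.0
clock: 37.98
position: [0.5488, 0.2575, 0.1662]
ee_rot: [2.246, 2.196, 0.001]
force: [0.3, 0.1, 0.3]
width: 1.001
gripper_force: 0.0
shift units [-4.41 -0.28  3.05] turn units -0.01 z [ 0.001  0.    -1.   ]
groove 3 283 top [0.041 0.002 0.057] [ 0.024 -0.03   0.032] [0.058 0.032 0.06 ]
groove 4 252 top [0.084 0.001 0.056] [ 0.068 -0.029  0.033] [0.105 0.031 0.06 ]
stop prop 183 [0.5304 0.0808 0.0771] [[0.502, 0.071, 0.06], [0.561, 0.097, 0.08]]
```

Two props are seated and the third is at the stop. Picking it up.

```bash
python3 -m creep '[[-0.8,-0.1,0,0,1],[-0.9,-0.1,0,0,1],[-0.9,-0.08,0,0,1],[-0.9,0,0,0,1],[-0.6,0,0.2,0,1],[-0.31,0,0.35,0,1],[0,0,0.5,0,1],[0,0,0.5,0,1],[0,0,0,0,1],[0,0,0,0,1]]'
python3 - <<'E'
from h import *
go([.534,.0815,.044],-.022)
E
```

```text
clock: 39.28
position: [0.5335, 0.0821, 0.1035]
ee_rot: [-2.247, -2.196, -0.001]
force: [0.1, -1.1, 0.6]
width: 0.998
gripper_force: 0.0
shift units [-0.02  0.01  1.49] turn units -0.01 z [ 0.  0. -1.]
```

```bash
python3 -m creep '[[0,0,0.5,0,1],[0,0,0.6,0,1],[0,0,0.4,0,1],[0,0,0,0,1],[0,0,0,0,0.5],[0,0,0,0,0.5],[0,0,0,0,0.5],[0,0,0,0,0.5]]' 18 && python3 -m creep '[[0,0,-0.3,0,0.5],[0,0,-0.6,0,0.5],[0,0,-0.8,0,0.5],[0,0,-0.8,0,0.5],[0.3,0,-0.6,0,0.5],[0.5,0,0,1,0.5],[0,0,0,1,0.5],[0,0,0,1,0.5],[0,0,0,1,0.5],[0,0,0,1,0.5],[0,0,0,1,0.5],[0,0,0,1,0.5]]' && python3 -m creep '[[0,0,0,1,0.5],[0,0,0,1,0.5],[0,0,0,1,0.5],[0,0,0,1,0.5],[0,0,0,1,0.5],[0,0,0,1,0.5],[0,0,0,1,0.5],[0,0,0,1,0.5],[0,0,0,1,0.5],[0,0,0,1,0.5],[0,0,0,1,0.5],[0,0,0,0.5,0.5]]'
python3 - <<'E'
from h import *
c,a=np.array([.514,.2795]),np.radians(14.5)
d=get('scene');atstop(d);onbar(d,c,a);bar2(d)
groove(2,.15,c,a)
E
```

```text
clock: 40.28
position: [0.5335, 0.0815, 0.0435]
ee_rot: [2.247, 2.195, 0.001]
force: [-0.6, -0.3, 2.7]
width: 0.651
gripper_force: 18.0
clock: 41.78
position: [0.5339, 0.1135, 0.1678]
ee_rot: [-2.713, -1.583, -0.0]
force: [-0.1, 0.1, -0.4]
width: 0.654
gripper_force: 18.0
clock: 43.28
position: [0.534, 0.1136, 0.1677]
ee_rot: [-3.116, -0.399, -0.001]
force: [0.1, 0.2, -0.9]
width: 0.653
gripper_force: 18.0
stop prop 179 [0.5296 0.0816 0.0775] [[0.5, 0.07, 0.062], [0.561, 0.097, 0.08]]
groove 3 277 top [0.04  0.004 0.056] [ 0.024 -0.028  0.03 ] [0.059 0.032 0.06 ]
groove 4 260 top [0.084 0.002 0.056] [ 0.068 -0.029  0.03 ] [0.105 0.031 0.06 ]
visible [0.164 0.05 ] near end [0.389  0.2463] deg 14.82 centre from near end [0.5117 0.2788]
[0.514  0.2795]
shift units [ 0.56 -4.14  0.44] turn units 0.01 z [ 0.  0. -1.]
```

```bash
python3 -m creep '[[0.1,-0.6,0,0,0.5],[0.1,-0.8,0,0,0.5],[0.1,-0.8,0,0,0.5],[0.1,-0.8,0,0,0.5],[0.1,-0.8,0.2,0,0.5],[0.06,-0.32,0.24,0,0.5],[0,0,0,0,0.5],[0,0,0,0,0.5]]'
python3 - <<'E'
from h import *
c,a=np.array([.514,.2795]),np.radians(14.5)
groove(2,.0245,c,a);onbar(get('wrist'),c,a)
E
```

```text
clock: 44.32
position: [0.5146, 0.2768, 0.1495]
ee_rot: [3.115, 0.398, -0.0]
force: [-0.2, 0.1, -0.4]
width: 0.656
gripper_force: 18.0
[0.514  0.2795]
shift units [ 0.   -0.07  3.12] turn units 0.02 z [-0.    -0.001 -1.   ]
groove 3 3986 top [0.045 0.001 0.055] [ 0.028 -0.029  0.04 ] [0.062 0.031 0.058]
groove 4 4542 top [0.089 0.    0.055] [ 0.071 -0.03   0.041] [0.106 0.03  0.058]
```

```bash
python3 -m creep '[[0,-0.05,0.5,0,0.5],[0,0,0.7,0,0.5],[0,0,0.7,0,0.5],[0,0,0.6,0,0.5],[0,0,0.4,0,0.5],[0,0,0.22,0,0.5],[0,0,0,0,0.5],[0,0,0,0,0.75],[0,0,0,0,0.75],[0,0,0,0,0.8]]' && python3 -m creep '[[0,0,-0.4,0,0.8],[0,0,-0.7,0,0.8],[0,0,-0.8,0,0.8],[0,0,-0.8,0,0.9],[0,0,-0.8,0,1],[-0.4,0.8,0,-1,1],[0,0,0,-1,1],[0,0,0,-1,1],[0,0,0,-1,1],[0,0,0,-1,1],[0,0,0,-1,1],[0,0,0,-1,1]]' && python3 -m creep '[[0,0,0,-1,1],[0,0,0,-1,1],[0,0,0,-1,1],[0,0,0,-1,1],[0,0,0,-1,1],[0,0,0,-1,1],[0,0,0,-1,1],[0,0,0,-1,1],[0,0,0,-1,1],[0,0,0,-1,1],[0,0,0,-1,1],[0,0,0,-0.5,1]]'
python3 - <<'E'
from h import *
go([.534,.0815,.044],-.022)
d=get('scene');onbar(d,np.array([.514,.2795]),np.radians(14.5));atstop(d)
E
```

```text
clock: 45.62
position: [0.5138, 0.2807, 0.0252]
ee_rot: [-3.116, -0.401, -0.001]
force: [0.2, 0.0, 0.4]
width: 0.786
gripper_force: 0.0
clock: 47.12
position: [0.5062, 0.2455, 0.166]
ee_rot: [2.925, 1.146, 0.002]
force: [0.3, 0.1, 0.2]
width: 0.999
gripper_force: 0.0
clock: 48.62
position: [0.5063, 0.2454, 0.1657]
ee_rot: [2.246, 2.196, 0.001]
force: [0.4, 0.5, -0.1]
width: 0.999
gripper_force: 0.0
shift units [-4.08  0.78  3.04] turn units -0.01 z [ 0.001  0.    -1.   ]
groove 2 292 top [-0.004  0.001  0.056] [-0.02  -0.031  0.03 ] [0.016 0.031 0.059]
groove 3 282 top [0.041 0.002 0.057] [ 0.024 -0.028  0.031] [0.058 0.032 0.061]
groove 4 260 top [0.085 0.001 0.057] [ 0.068 -0.029  0.03 ] [0.105 0.03  0.061]
stop prop 181 [0.5257 0.0808 0.0788] [[0.5, 0.07, 0.059], [0.56, 0.097, 0.08]]
```

Three are seated and the fourth is at the stop.

```bash
python3 -m creep '[[-0.7,0.1,0,0,1],[-0.8,0.2,0,0,1],[-0.8,0.2,0,0,1],[-0.8,0.2,0,0,1],[-0.6,0.08,0.2,0,1],[-0.38,0,0.35,0,1],[0,0,0.5,0,1],[0,0,0.5,0,1],[0,0,0,0,1],[0,0,0,0,1]]'
python3 - <<'E'
from h import *
go([.534,.0815,.044],-.022);atstop(get('wrist'))
E
```

```text
clock: 49.92
position: [0.5336, 0.0821, 0.1032]
ee_rot: [-2.247, -2.196, -0.001]
force: [-0.2, 1.0, 0.5]
width: 0.998
gripper_force: 0.0
shift units [-0.02  0.01  1.48] turn units -0.01 z [ 0.  0. -1.]
stop prop 5367 [0.5329 0.0818 0.0758] [[0.504, 0.07, 0.063], [0.562, 0.098, 0.078]]
```

```bash
python3 -m creep '[[0,0,0.5,0,1],[0,0,0.6,0,1],[0,0,0.4,0,1],[0,0,0,0,1],[0,0,0,0,0.5],[0,0,0,0,0.5],[0,0,0,0,0.5],[0,0,0,0,0.5]]' 18 && python3 -m creep '[[0,0,-0.3,0,0.5],[0,0,-0.6,0,0.5],[0,0,-0.8,0,0.5],[0,0,-0.8,0,0.5],[0.3,0,-0.6,0,0.5],[0.5,0,0,1,0.5],[0,0,0,1,0.5],[0,0,0,1,0.5],[0,0,0,1,0.5],[0,0,0,1,0.5],[0,0,0,1,0.5],[0,0,0,1,0.5]]' && python3 -m creep '[[0,0,0,1,0.5],[0,0,0,1,0.5],[0,0,0,1,0.5],[0,0,0,1,0.5],[0,0,0,1,0.5],[0,0,0,1,0.5],[0,0,0,1,0.5],[0,0,0,1,0.5],[0,0,0,1,0.5],[0,0,0,1,0.5],[0,0,0,1,0.5],[0,0,0,0.5,0.5]]'
python3 - <<'E'
from h import *
c,a=np.array([.514,.2795]),np.radians(14.5)
d=get('scene');atstop(d);onbar(d,c,a)
groove(1,.15,c,a)
cv2.imwrite('pics/c9.png',cv2.resize(d['pixels'][150:310,160:400],None,fx=3,fy=3))
E
```

```text
clock: 50.98
position: [0.5337, 0.0816, 0.0431]
ee_rot: [2.247, 2.195, 0.001]
force: [-0.7, -0.3, 3.5]
width: 0.648
gripper_force: 18.0
clock: 52.48
position: [0.5341, 0.1137, 0.1674]
ee_rot: [-2.713, -1.583, -0.001]
force: [-0.2, 0.5, -1.0]
width: 0.653
gripper_force: 18.0
clock: 53.98
position: [0.5342, 0.1138, 0.1673]
ee_rot: [-3.116, -0.399, -0.001]
force: [-0.3, 0.0, -1.5]
width: 0.652
gripper_force: 18.0
none at stop 0
groove 2 284 top [-0.003  0.001  0.056] [-0.02  -0.029  0.03 ] [0.016 0.031 0.06 ]
groove 3 285 top [0.04  0.003 0.056] [ 0.024 -0.028  0.031] [0.058 0.032 0.059]
groove 4 259 top [0.085 0.001 0.057] [ 0.068 -0.029  0.033] [0.106 0.031 0.061]
[0.4714015  0.26848328]
shift units [-0.55 -4.14  0.43] turn units 0.01 z [ 0.  0. -1.]
```

View pics/c9.png

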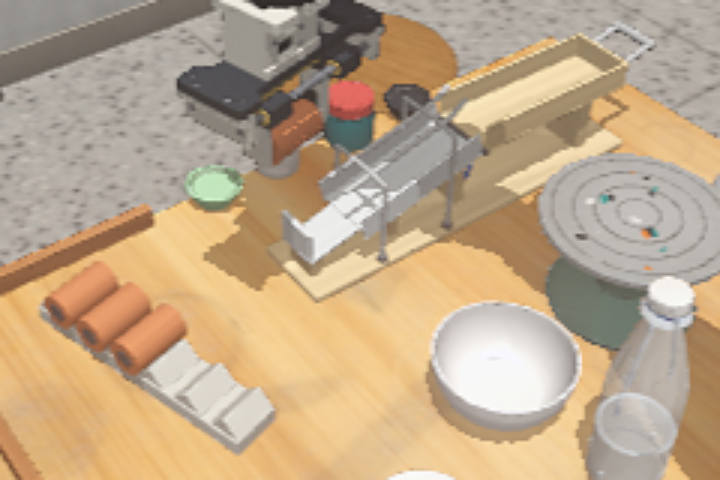

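The crop shows the track and tray empty, with three props on the bar around (115,305) and the fourth held at (297,130). Four is therefore the total. Placing the last one in groove 1.

```bash
python3 -m creep '[[-0.1,-0.6,0,0,0.5],[-0.1,-0.8,0,0,0.5],[-0.1,-0.8,0,0,0.5],[-0.1,-0.8,0,0,0.5],[-0.1,-0.8,0.2,0,0.5],[-0.05,-0.36,0.24,0,0.5],[0,0,0,0,0.5],[0,0,0,0,0.5]]'
python3 - <<'E'
from h import *
c,a=np.array([.514,.2795]),np.radians(14.5)
groove(1,.0245,c,a);onbar(get('wrist'),c,a)
E
```

```text
clock: 55.02
position: [0.4716, 0.2675, 0.1491]
ee_rot: [3.115, 0.398, 0.0]
force: [0.4, -0.9, 0.1]
width: 0.653
gripper_force: 18.0
[0.4714015  0.26848328]
shift units [ 0.   -0.03  3.12] turn units 0.02 z [ 0.    -0.001 -1.   ]
groove 2 3998 top [0.001 0.    0.055] [-0.016 -0.03   0.04 ] [0.019 0.03  0.058]
groove 3 4571 top [0.045 0.001 0.055] [ 0.027 -0.029  0.039] [0.062 0.031 0.058]
groove 4 4903 top [0.088 0.    0.055] [ 0.071 -0.03   0.037] [0.1   0.03  0.058]
```

```bash
python3 -m creep '[[0,0,0.5,0,0.5],[0,0,0.7,0,0.5],[0,0,0.7,0,0.5],[0,0,0.6,0,0.5],[0,0,0.4,0,0.5],[0,0,0.2,0,0.5],[0,0,0,0,0.5],[0,0,0,0,0.75],[0,0,0,0,0.75],[0,0,0,0,0.8]]' && python3 -m creep '[[0,0,-0.4,0,0.8],[0,0,-0.7,0,0.8],[0,0,-0.8,0,0.8],[0,0,-0.8,0,0.9],[0,0,-0.8,0,1],[-0.3,0.8,-0.4,0,1],[-0.3,0.8,-0.4,0,1],[0,0.8,0,0,1],[0,0.8,0,0,1],[0,0,0,0,1],[0,0,0,0,1],[0,0,0,0,1]]'
python3 - <<'E'
from h import *
d=get('scene','s10');onbar(d,np.array([.514,.2795]),np.radians(14.5));print(tool()[0]['force'])
E
```

```text
clock: 56.32
position: [0.4712, 0.2692, 0.0256]
ee_rot: [-3.116, -0.401, -0.001]
force: [0.3, -0.0, 0.2]
width: 0.787
gripper_force: 0.0
clock: 57.82
position: [0.4797, 0.1404, 0.1975]
ee_rot: [-3.115, -0.403, -0.0]
force: [0.5, 0.6, -0.2]
width: 0.998
gripper_force: 0.0
groove 1 305 top [-0.047 -0.     0.056] [-0.064 -0.029  0.03 ] [-0.029  0.03   0.06 ]
groove 2 303 top [-0.003  0.002  0.057] [-0.02 -0.03  0.03] [0.017 0.031 0.06 ]
groove 3 280 top [0.041 0.002 0.057] [ 0.024 -0.029  0.031] [0.06  0.031 0.061]
groove 4 256 top [0.084 0.002 0.056] [ 0.068 -0.028  0.031] [0.104 0.031 0.06 ]
[-1.39808994  0.00966904 -0.62125448]
```

View pics/s10.png

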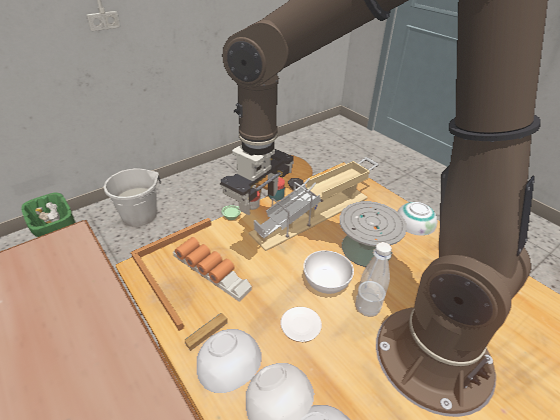

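The final view shows all four props in grooves, from (187,247) to (222,271). The tray is down, the track is empty, and the gripper is clear of everything. Handing in.

```bash
python3 -c "from cell import sign_off; print(sign_off())"
```

```text
the job is handed in; nothing more can be done
None
```

The job is handed in with no verdict returned: all four props lie in setter grooves 1–4 (counted 0 to 4), the tray is lowered to its rest, and the arm stands clear, at about 58 s on the robot's clock.

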